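# Clip the lamp pack onto the D-ring

## Task

Take the lamp pack that carries the snap hook out of its charging bay and clip it onto the D-ring of the kit stand: press the hook's sprung gate down against the ring's front bar, gently (never harder than about 15 N), until the bar is through and the gate snaps shut behind it. Then let go, leaving the pack hanging quietly and upright from the ring, and leave the other packs and everything else on the table undisturbed.

Things in the scene. Friction and masses are not known exactly. Their poses are not given: they have to be found in the camera images.
- hook_pack: The only lamp pack with a hook, upright in one of the dock's three pockets, underside 16 mm above the table. Origin: centre of its underside; z up, x towards the hook's nose. Grey case 50 (x) x 30 (y) x 35 mm high; a steel spine 8 mm thick (axis x = -20) rises from it to z = 136 and bends into an inverted-V crown, apex over x = 0, top at z = 154. Mass 0.18 to 0.31 kg
- tab (a point): point in the steel grip tab that stands on the crown: x = y = 0, z = 173 in the pack's frame. The tab is 22 (x) x 12 (y) mm, z = 154 to 191; pinch it from above, fingers closing along y
- nose (a point): rounded lower end of the hook's nose (8 mm thick, comes down from the crown): x = +14, y = 0, z = 106 in the pack's frame. Between it and the case's top (z = 35) is a free gap, open to +x, by which a bar gets under the mouth. The mouth faces down, clear from x = -16 (spine) to +10 (nose), closed by the gate at z = 113
- seat (a point): where the axis of a 10 mm bar lies once fully home in the crown: x = y = 0, z = 139 in the pack's frame. To pass the mouth the bar must be within about 4 mm of x = 0 and lie along y
- gate (a joint): gate opening (rad): 0 shut (level), to 1.5 swung up into the hook. Hinge at x = -14, z = 113 of the pack; gate 23 mm long, 5 mm thick, free end at the nose. Sprung shut: a bar pressing from below needs 5 to 9 N (more than the pack's weight). It snaps back to 0 once the bar's axis is 21 to 25 mm above the hinge; 2 to 5 mm further on the bar meets the rigid crown, where force rises steeply
- stand: Fixed kit stand. Origin on the table straight below the middle of the D-ring's front bar; x points from that bar to the post. Base plate 12 mm high (x -20 to +110, y -55 to +55). A collar clamped to the post carries a level D-ring of 10 mm round steel bar: front bar along y, -30 to +30, at x = 0; sides run back to a 24 mm wide bar at x = +44; opening 34 mm deep. It does not yield
- post_top (a point): top of the stand's 16 mm post: x = +58, y = 0, z = 227 in the stand's frame. The collar (28 mm wide, 20 mm high) is clamped somewhere below it, so the axis of the D-ring's bars is anywhere from 163 to 211 mm above the table. This height is NOT measured: find it by touch (or see it)
- dock: Fixed charging dock with three pockets in a row along its y (at y = -70, 0, +70), rims 40 mm above the table, a 72 mm high back panel at x = +41. Origin: centre of its underside on the table
- pack_b: lamp pack without a hook, 50 x 30 x 45 mm, in another pocket; leave it
- pack_c: lamp pack without a hook, 50 x 30 x 45 mm, in another pocket; leave it
- bonnet_a: brass lamp bonnet, 68 mm wide, 66 mm high, standing; leave it. Origin: centre of underside
- bonnet_b: second brass lamp bonnet, same size; leave it
- gauze_cage: copper gauze cage frame, 52 mm wide, 70 mm high, standing; leave it
- tally_peg: pewter-grey tally peg, 28 mm wide, 54 mm high, standing; leave it
- screwdriver: screwdriver lying on the table; leave it
Mind the look-alikes: they are no part of the job. What is shaped like the stand but turquoise is not meant. Leave any green look-alike of the hook_pack alone.

How it is judged:
By the outcome, as a careful person would: the job done as asked, in the order asked, and still so for the second after the job is handed in, with the robot touching nothing.
It also fails if it takes over 45 s, if anything falls off the work surface, if the arm or the gripper's body presses on something with over 40 N, if the wrist force passes 120 N, or if a joint passes its speed limit or range.

## Robot

A 7-joint arm with a two-finger parallel gripper is mounted at the origin on the work surface. World frame = base frame: x ahead of the robot, y to its left, z up, the work surface at z = 0. Lengths are in mm, angles in rad, forces in N, time in s.
With the tool pointing down it reaches from about 400 to 900 mm from the base axis. Payload 5.6 kg.
Tool frame: the origin (TCP) lies midway between the tips of the shut fingers; the grasp point (between the pads) lies 19 mm behind it; z points along the fingers, y is the line along which they close (so a half turn about z gives the same grasp; the last joint's range is limited). The gripper opens to 92 mm and grips with 3 to 60 N. Pads are 20 mm wide; open, the fingers measure 128 mm over their backs; the gripper's body (75 mm by 189 mm) begins 69 mm behind the grasp point.
Start: joints at [-1.22, 0.468, -0.012, 1.603, 0.006, 1.071, -0.056], TCP at [249.446, 600.238, 214.592] pointing down, gripper open.
Joint ranges: [-2.53, 2.53], [-0.31, 2.02], [-1.57, 1.55], [0.28, 2.44], [-1.29, 4.43], [0.15, 1.84], [-2.92, 2.92]. Speed limits (rad/s): [2.57, 2.57, 3.14, 3.14, 3.14, 3.14, 3.14].

## Interface

Orientations are given as a rotation vector (axis times angle).
In Python, from cell import robot, grip, kin, viewer gives the robot as it stands. Calls block until the motion is done:
- robot.movep(position, orientation): joint-space move of the TCP to a pose.
- robot.servo_line(position, feed=150, rotation=None): straight line of the TCP; rotation=None keeps the orientation; feed is the mean speed in mm/s.
- robot.goto_joints(angles): joint-space move.
- grip(opening, newtons=None): opening from 0.0 (shut) to 1.0 (fully open); newtons is the grip in N (None keeps the last); returns when the fingers have stopped.
- robot.hold(seconds).
- kin.ik(position, orientation): joint angles nearest the present ones, or None.
- robot.observe(): the state.
- viewer.read_camera(name): name is "scene" or "side" or "wrist"; returns the picture (400x640x3 uint8, red, green, blue); there is no depth.
- viewer.camera_info(name): a dict with "camera_matrix" (3x3 intrinsics, pixels), "k1" (the pictures are not rectified: a ray, as slopes to the right and down, at radius r is drawn at 1 + k1 r^2 times it, then the intrinsics apply), "R" (3x3) and "t" (3): a world point X has camera coordinates R X + t. Camera axes: x right, y down, z forward; pixel columns grow to the right and rows downward; lengths in mm; the calibration is good to about 2 mm. A picture is of the moment at which its call begins: read the wrist's pose just before it. camera_info takes no time and is no camera call; for the wrist camera it gives the pose at the moment of the call.
A pose or a line that the arm cannot do raises robot.IKError and nothing moves.
- robot.job_done(): hands the job in; it is judged then, once.
Trained networks look in the newest picture that a camera, given by its name, has taken for a name from the list of things; names that differ only in an ending like _2 or _b are one class to them, and where a whole thing is asked for, a point or a joint stands for the part that bears it (a point fixed in the world has none). Each returns a list of dicts, best first, with "confidence" (0 to 1); they miss things now and then, are a little off and sometimes report something else, mostly with a low value. They report only what shows in the picture. A call takes as long as a camera call. They do not tell look-alikes from the thing itself.
- viewer.silhouettes(name, camera): "mask" (400x640 bool, what is visible of it).
- viewer.pinpoint(name, camera): "at" ([x, y, z] in mm, in the coordinates of the camera as it stood for that picture, good to about 4 mm: a listed point, or the origin of a listed thing).
The state is a dict: "t": time; "joints": joint angles; "joint_velocities": joint speeds; "joint_torque": joint torques, N m; "tcp_pos": TCP position; "tcp_rot": TCP orientation; "contact_force": force on the tool from outside, world axes, zero at the start; "wrist_torque": the same for the moment, N m; "grip_width": opening from 0.0 (shut) to 1.0 (fully open); "grip_force": force on a finger pad.
Only numpy, scipy, OpenCV 4.12 (cv2) and the standard library are available. Lean on these libraries where they do the work, as an engineer would, in place of code of your own. Each camera call takes 0.05 s, during which the arm holds its last target. There are 200 camera calls.

## Working session

There is one attempt and no reset: what is moved stays moved. The work goes in short steps, each a Python script; the robot and the scene stay as the last script left them, time stands still between calls to the robot, and variables do not carry over. Pictures are saved under pics/ and viewed, at most 10 in all, crops included, and the job is handed in when it is done.

```bash
ls; mkdir -p pics; cat > h.py <<'E'
import numpy as np, cv2
from cell import robot, grip, kin, viewer
def world(at,ci): return np.array(ci["R"]).T@(np.array(at)-np.array(ci["t"]))
def proj(X,ci):
    c=np.array(ci["R"])@np.array(X,float)+np.array(ci["t"]); s=c[:2]/c[2]; s=s*(1+ci["k1"]*(s@s))
    K=np.array(ci["camera_matrix"]); return K[:2,:2]@s+K[:2,2]
def ray(px,ci):
    K=np.array(ci["camera_matrix"]); d=(np.array(px,float)-K[:2,2])/np.array([K[0,0],K[1,1]]); s=d.copy()
    for _ in range(20): s=d/(1+ci["k1"]*(s@s))
    R=np.array(ci["R"]); return -R.T@np.array(ci["t"]), R.T@np.array([s[0],s[1],1])
def onplane(px,ci,z):
    o,d=ray(px,ci); return o+d*(z-o[2])/d[2]
E
python3 - <<'E'
from h import *
ims=[]
for c in ["scene","side"]:
    ci=viewer.camera_info(c); im=viewer.read_camera(c); cv2.imwrite(f"pics/{c}0.png",im[:,:,::-1])
    print(c,-np.array(ci["R"]).T@np.array(ci["t"]))
    for n in ["hook_pack","tab","nose","seat","stand","post_top","dock","pack_b","bonnet_a","gauze_cage","tally_peg","screwdriver"]:
        print(n,[(np.round(world(d["at"],ci)).tolist(),np.round(proj(world(d["at"],ci),ci)).tolist(),round(d["confidence"],2)) for d in viewer.pinpoint(n,c)])
print({k:v for k,v in robot.observe().items()})
E
```

```text
pics
scene [1324.61427463 -166.02334657 1094.88596635]
hook_pack [([430.0, -197.0, 1.0], [224.0, 206.0], 0.77), ([568.0, -197.0, 13.0], [231.0, 239.0], 0.66), ([780.0, -18.0, -2.0], [311.0, 288.0], 0.27)]
tab [([569.0, -195.0, 185.0], [222.0, 203.0], 0.73), ([431.0, -197.0, 175.0], [214.0, 168.0], 0.71)]
nose [([438.0, -183.0, 103.0], [224.0, 185.0], 0.79), ([580.0, -195.0, 124.0], [227.0, 220.0], 0.7)]
seat [([430.0, -196.0, 140.0], [216.0, 176.0], 0.88), ([568.0, -199.0, 155.0], [223.0, 210.0], 0.69), ([589.0, 144.0, 227.0], [348.0, 169.0], 0.41)]
stand [([538.0, 340.0, -3.0], [397.0, 193.0], 0.89), ([542.0, 164.0, -5.0], [346.0, 207.0], 0.83), ([781.0, -19.0, 2.0], [311.0, 288.0], 0.71)]
post_top [([599.0, 341.0, 222.0], [418.0, 156.0], 0.86), ([583.0, 141.0, 230.0], [347.0, 166.0], 0.59)]
dock []
pack_b [([564.0, -125.0, 20.0], [255.0, 231.0], 0.73), ([571.0, -268.0, 12.0], [208.0, 246.0], 0.47)]
bonnet_a [([781.0, -19.0, -3.0], [311.0, 289.0], 0.7), ([408.0, 161.0, -4.0], [331.0, 176.0], 0.62)]
gauze_cage [([716.0, -278.0, 3.0], [213.0, 292.0], 0.75)]
tally_peg [([393.0, -70.0, 
[... 1474 characters left out ...]
s': array([-1.21996916,  0.46750195, -0.01159099,  1.60269425,  0.00602854,
        1.07141805, -0.05629919]), 'joint_velocities': array([ 0.00112187,  0.00017488,  0.00062929, -0.0011923 ,  0.00018214,
        0.0008307 , -0.00103595]), 'joint_torque': array([-7.59247632e-04, -5.20411956e+01, -1.24859781e-02, -2.44039696e+01,
       -5.65367262e-02,  1.13324309e-02,  3.79350524e-05]), 'tcp_pos': array([249.47646593, 600.22297392, 214.59348807]), 'tcp_rot': array([6.14718528e-01, 3.08079301e+00, 4.84847682e-06]), 'contact_force': array([-0.26825509, -0.57622442,  0.17420932]), 'wrist_torque': array([-0.04369009, -0.01997141,  0.01949547]), 'grip_force': 0.0, 'grip_width': 0.9973503673943918}
```

View pics/scene0.png

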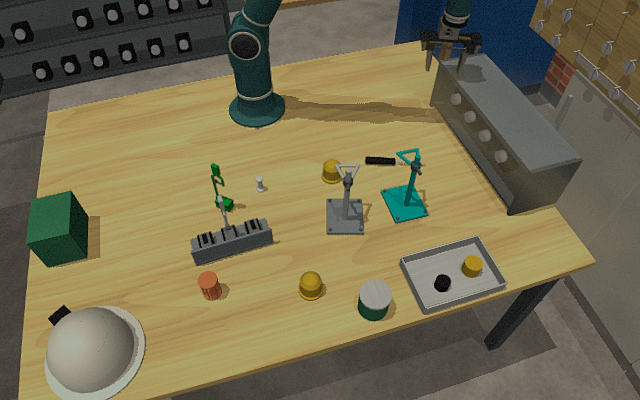

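View pics/side0.png

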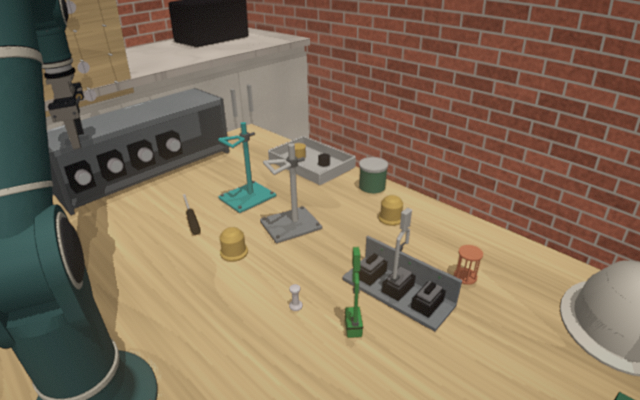

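```bash
cat >> h.py <<'E'
from scipy.spatial.transform import Rotation as Ro
def down(yaw): return (Ro.from_euler('z',yaw)*Ro.from_euler('x',np.pi)).as_rotvec()
E
python3 - <<'E'
from h import *
ci=viewer.camera_info("wrist"); o=robot.observe()
R=Ro.from_rotvec(o["tcp_rot"]).as_matrix()
print("cam in tcp",R.T@(-np.array(ci["R"]).T@np.array(ci["t"])-o["tcp_pos"])); print(np.round(R.T@np.array(ci["R"]).T,2),ci["camera_matrix"],ci["k1"])
for p in [(560,-197,170),(560,-197,330),(490,185,260),(540,163,190),(500,160,400),(500,-197,400)]:
  for y in (0,np.pi): print(p,y,np.round(kin.ik(p,down(y-0.3 if p[1]>0 else y)),2) if kin.ik(p,down(y-0.3 if p[1]>0 else y)) is not None else None)
# zoomed crops
for c,(x,y) in {"scene":(300,140),"side":(240,110)}.items():
    im=cv2.imread(f"pics/{c}0.png"); cv2.imwrite(f"pics/{c}crop.png",cv2.resize(im[y:y+100,x:x+100],None,fx=6,fy=6,interpolation=cv2.INTER_CUBIC))
cv2.imwrite("pics/crops.png",np.hstack([cv2.resize(cv2.imread(f"pics/{c}crop.png"),(400,400)) for c in ("scene","side")]))
E
```

```text
cam in tcp [  78.98941659   -0.36933857 -170.07053655]
[[ 0.   -0.96 -0.28]
 [ 1.    0.   -0.  ]
 [ 0.   -0.28  0.96]] [[345.3052149    0.         325.83018231]
 [  0.         345.3052149  196.31466847]
 [  0.           0.           1.        ]] -0.0693848485569053
(560, -197, 170) 0 [-0.47  0.63  1.06  1.83 -0.63  1.06 -0.73]
(560, -197, 170) 3.141592653589793 [-0.18  0.47  0.61  1.82 -0.32  0.96  2.14]
(560, -197, 330) 0 [-0.47  0.38  1.    1.65 -0.33  1.29 -0.97]
(560, -197, 330) 3.141592653589793 [-0.38  0.34  0.87  1.65 -0.27  1.28  2.11]
(490, 185, 260) 0 [-1.02  0.23  0.7   1.9  -0.16  1.08 -2.13]
(490, 185, 260) 3.141592653589793 [-0.6   0.2   0.2   1.87 -0.04  1.07  0.89]
(540, 163, 190) 0 [-0.92  0.41  0.72  1.88 -0.32  0.98 -1.92]
(540, 163, 190) 3.141592653589793 [-0.52  0.35  0.2   1.85 -0.09  0.95  1.  ]
(500, 160, 400) 0 [-0.96  0.11  0.66  1.69 -0.07  1.37 -2.17]
(500, 160, 400) 3.141592653589793 [-0.6   0.11  0.25  1.67 -0.03  1.37  0.93]
(500, -197, 400) 0 [-0.69  0.22  1.21  1.68 -0.21  1.39 -1.02]
(500, -197, 400) 3.141592653589793 [-0.56  0.17  1.02  1.67 -0.15  1.38  2.05]
```

View pics/crops.png

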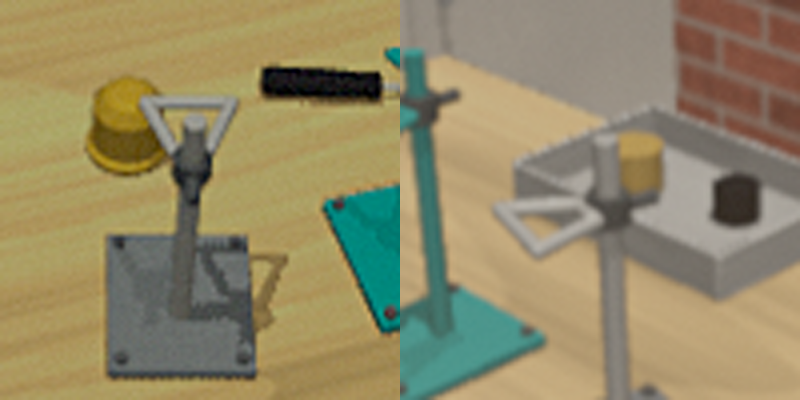

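```bash
python3 - <<'E'
from h import *
import json
def look(tag,names):
    ci=viewer.camera_info("wrist"); im=viewer.read_camera("wrist"); cv2.imwrite(f"pics/{tag}.png",im[:,:,::-1])
    json.dump({k:np.array(v).tolist() for k,v in ci.items()},open(f"pics/{tag}.json","w"))
    for n in names:
        print(tag,n,[(np.round(world(d["at"],ci),1).tolist(),np.round(proj(world(d["at"],ci),ci)).tolist(),round(d["confidence"],2)) for d in viewer.pinpoint(n,"wrist")])
o=robot.observe()
robot.servo_line([260,560,330],feed=200)
robot.movep([510,190,360],down(np.pi-.2)); robot.hold(.2)
look("st1",["stand","post_top"])
robot.movep([470,100,330],down(np.pi-.2)); robot.hold(.2)
look("st2",["stand","post_top"])
robot.movep([545,-170,330],down(np.pi)); robot.hold(.2)
look("dk1",["hook_pack","tab","nose","seat","dock","pack_b"])
robot.movep([545,-235,330],down(np.pi)); robot.hold(.2)
look("dk2",["hook_pack","tab","nose","seat","dock","pack_b"])
print(robot.observe()["t"])
a=[cv2.imread(f"pics/{t}.png") for t in ("st1","st2","dk1","dk2")]
cv2.imwrite("pics/sts.png",np.vstack([a[0][50:350,:],a[1][50:350,:]])); cv2.imwrite("pics/dks.png",np.vstack([a[2][50:350],a[3][50:350]]))
E
```

```text
st1 stand [([537.1, 157.1, 2.5], [309.0, 170.0], 0.95), ([540.9, 336.9, 3.1], [423.0, 150.0], 0.9)]
st1 post_top [([591.6, 143.6, 227.8], [296.0, 274.0], 0.9), ([602.3, 342.8, 229.8], [499.0, 248.0], 0.74)]
st2 stand [([540.7, 336.0, 1.2], [490.0, 167.0], 0.98), ([538.7, 158.5, 1.0], [373.0, 189.0], 0.74)]
st2 post_top [([592.8, 141.7, 228.7], [396.0, 312.0], 0.98), ([603.8, 342.4, 228.7], [606.0, 281.0], 0.74), ([578.7, -201.2, 121.4], [114.0, 295.0], 0.58)]
dk1 hook_pack [([571.9, -200.1, 15.2], [304.0, 172.0], 0.75), ([428.5, -196.1, 0.8], [306.0, 67.0], 0.58)]
dk1 tab [([434.0, -195.8, 169.5], [297.0, 59.0], 0.91), ([564.2, -202.9, 187.5], [290.0, 203.0], 0.89)]
dk1 nose [([444.0, -183.2, 104.4], [313.0, 75.0], 0.84), ([580.7, -204.5, 119.6], [295.0, 199.0], 0.56)]
dk1 seat [([432.7, -194.9, 133.0], [301.0, 61.0], 0.58), ([571.8, -202.0, 159.6], [294.0, 201.0], 0.56), ([567.0, -200.7, 190.0], [292.0, 206.0], 0.5)]
dk1 dock [([564.6, -203.6, -1.0], [302.0, 164.0], 0.79)]
dk1 pack_b [([572.9, -269.2, 10.9], [257.0, 172.0], 0.79), ([565.0, -132.2, 21.3], [352.0, 168.0], 0.55)]
dk2 hook_pack [([432.1, -196.4, 0.8], [354.0, 70.0], 0.79), ([567.7, -198.4, 16.3], [351.0, 169.0], 0.74)]
dk2 tab [([565.3, -201.1, 188.5], [361.0, 204.0], 0.65), ([433.4, -194.1, 173.1], [371.0, 58.0], 0.63)]
dk2 nose [([442.4, -187.4, 105.3], [369.0, 73.0], 0.94), ([579.0, -203.1, 121.4], [353.0, 198.0], 0.66), ([536.8, 157.2, 2.2], [585.0, 149.0], 0.39)]
dk2 seat [([571.4, -203.1, 160.5], [356.0, 201.0], 0.8), ([431.9, -197.0, 134.5], [363.0, 60.0], 0.78), ([568.7, -131.7, 20.2], [398.0, 171.0], 0.3)]
dk2 dock [([561.1, -201.3, 0.8], [348.0, 162.0], 0.79)]
dk2 pack_b [([565.6, -129.8, 19.6], [399.0, 168.0], 0.94), ([576.2, -267.5, 14.6], [303.0, 174.0], 0.77), ([535.7, 160.4, 0.9], [587.0, 148.0], 0.72)]
7.45
```

View pics/sts.png

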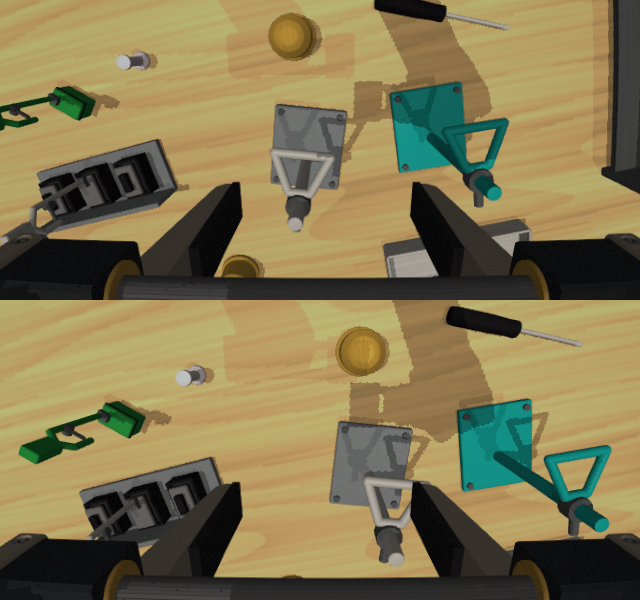

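View pics/dks.png

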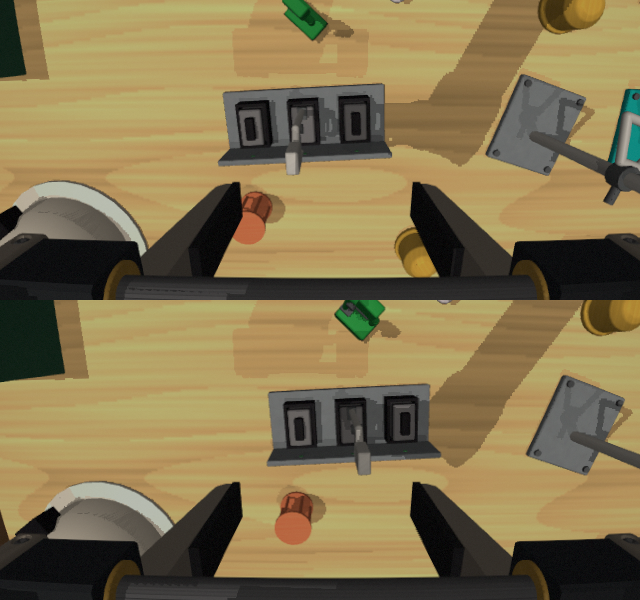

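```bash
python3 - <<'E'
from h import *
import json
from scipy.optimize import least_squares
C={t:json.load(open(f"pics/{t}.json")) for t in ("st1","st2","dk1","dk2")}
for c in ("scene","side"): C[c]=viewer.camera_info(c)
L,Rr,P='L','R','P'
obs=[("st1",L,(273,204)),("st1",Rr,(332,205)),("st2",L,(368,230)),("scene",L,(336.5,165.7)),("scene",Rr,(359,165.5)),("side",Rr,(264,162)),("side",L,(275,173)),
("st1",P,(295,275)),("st2",P,(397,309))]
for t,q in (("st1",[(276,154),(347,162),(338,239),(272,234)]),("st2",[(340,172),(412,180),(405,257),(331,250)])):
    for k,p in zip([(-20,-55,12),(-20,55,12),(110,55,12),(110,-55,12)],q): obs.append((t,k,p))
def X(p,k):
    x,y,a,z=p
    v={'L':(0,-32,z),'R':(0,32,z),'P':(58,0,227)}.get(k,k)
    c,s=np.cos(a),np.sin(a); return (x+c*v[0]-s*v[1],y+s*v[0]+c*v[1],v[2])
f=lambda p:np.concatenate([proj(X(p,k),C[t])-px for t,k,px in obs])
r=least_squares(f,[540,160,-.3,190],loss='soft_l1',x_scale=[1,1,.01,1]); print(r.x)
for o,e in zip(obs,r.fun.reshape(-1,2)): print(o,np.round(f(r.x).reshape(-1,2)[obs.index(o)],1))
for t,a,b,z in (("dk1",(222,142),(384,134),40),("dk1",(219,212),(391,204),72),("dk2",(268,142),(429,134),40),("dk2",(267,215),(441,207),72)):
    A,B=onplane(a,C[t],z),onplane(b,C[t],z); d=B-A; print(t,z,A,B,np.arctan2(-d[0],d[1]))
ims=[cv2.resize(cv2.imread(f"pics/{t}.png")[180:250,x:x+70],(400,400),interpolation=cv2.INTER_CUBIC) for t,x in (("dk1",260),("dk2",325))]
cv2.imwrite("pics/tab.png",np.hstack(ims))
E
```

```text
[ 5.36141802e+02  1.60616068e+02 -2.87838957e-01  1.80101589e+02]
('st1', 'L', (273, 204)) [ 0.3 -2.9]
('st1', 'R', (332, 205)) [1.3 1.3]
('st2', 'L', (368, 230)) [-2.2 -0.3]
('scene', 'L', (336.5, 165.7)) [-1.3 -0.3]
('scene', 'R', (359, 165.5)) [-0.9 -0.3]
('side', 'R', (264, 162)) [ 0.5 -0.2]
('side', 'L', (275, 173)) [ 0.2 -0.3]
('st1', 'P', (295, 275)) [ 1.2 -0.9]
('st2', 'P', (397, 309)) [0.8 0.6]
('st1', (-20, -55, 12), (276, 154)) [-0.9  0.4]
('st1', (-20, 55, 12), (347, 162)) [ 0.4 -1.1]
('st1', (110, 55, 12), (338, 239)) [0.8 0.6]
('st1', (110, -55, 12), (272, 234)) [-0.8 -0.1]
('st2', (-20, -55, 12), (340, 172)) [-1.1 -0.1]
('st2', (-20, 55, 12), (412, 180)) [ 1.8 -1.3]
('st2', (110, 55, 12), (405, 257)) [-4.7  2.1]
('st2', (110, -55, 12), (331, 250)) [-0.6  3.6]
dk1 40 [ 526.00536778 -308.13987837   40.        ] [515.0584061  -92.23724723  40.        ] 0.050659851568960426
dk1 72 [ 613.90725536 -309.85264773   72.        ] [602.07853665 -84.00993379  72.        ] 0.05232810016528457
dk2 40 [ 526.16960133 -311.29661477   40.        ] [514.60302594 -97.17752613  40.        ] 0.053966903873675316
dk2 72 [ 617.7743639  -311.41451642   72.        ] [606.13008597 -82.71633781  72.        ] 0.05087155251835494
```

View pics/tab.png

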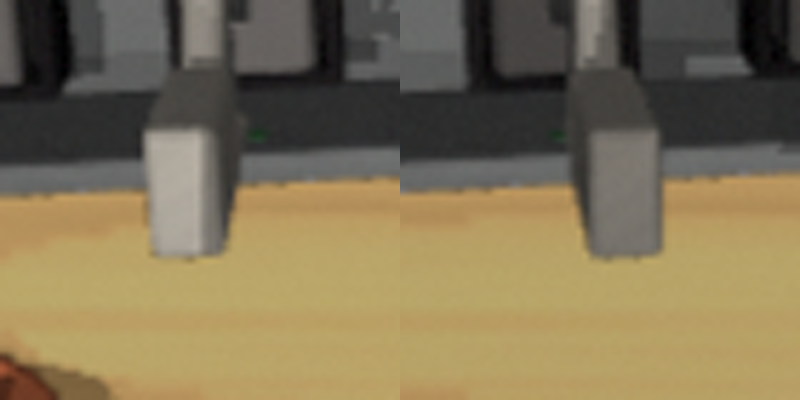

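```bash
python3 - <<'E'
from h import *
import json
C={t:json.load(open(f"pics/{t}.json")) for t in ("st1","st2","dk1","dk2")}
a,b=[onplane(p,C[t],207) for t,p in (("dk1",(291.5,213.4)),("dk2",(364.4,213.4)))]; print(a,b)
im=cv2.imread("pics/st1.png").min(2).astype(int)
print(im[194:218,270:338:6])
for z in(170,180,190): print(z,onplane((273,204),C["st1"],z),onplane((332,205),C["st1"],z))
E
```

```text
[ 568.32800951 -199.92476199  207.        ] [ 568.17926028 -199.53166587  207.        ]
[[101 108 109  97  97  98 110 112 110 111  77 111]
 [102 109 111  98  96  97 111 109 112 113  76 108]
 [103 106 109  96  96  97 110 110 111 112  78  77]
 [101  94 105  97  96  96 111 110 110 112  78  75]
 [ 99  95  80  91  93  96 109 109 111 113  76  77]
 [ 94 119 107  87  80  94  96 110 109 111  77  78]
 [101 136 129 117 100  85  88 105 107 112  79  78]
 [ 99 151 143 135 123 112  95  81  98 108  88  78]
 [121 164 158 147 140 129 118 108  77  80  76  80]
 [115 164 167 162 153 146 137 126  90  83  74  78]
 [113 148 156 164 167 159 153 142  99  94  88  77]
 [ 99 145 144 152 158 168 163 160 107 102  99  76]
 [ 96 148 131 140 147 153 162 166 116 125 105  72]
 [100 153 106 125 136 142 149 158 125 166 127  76]
 [102 156  98 101 119 126 138 143 153 159 169  76]
 [102 157  98 109  97 102 115 129 140 145 158  74]
 [101 157  95 108  96 100  59  97 121 134 157  78]
 [ 99 157  81 108  98  90  61  82  81 116 154  75]
 [100 156  79 108 103  89  61 103  94 124 148  76]
 [101 154  89 107 111  79  60 112 109 133 142  78]
 [102 152 100 107 110  80  57 110 110 140 135  77]
 [101 151 108 108 109  71  58 110 111 147 126  77]
 [104 147 114 109 110  69  58 110 111 149 113  77]
 [104 143 122 111 111  68  59 111 111 153 102  77]]
170 [532.96860811 126.56657384 170.        ] [546.75286281 189.71105974 170.        ]
180 [530.16788292 128.77478216 180.        ] [543.56914475 190.16481066 180.        ]
190 [527.36715772 130.98299047 190.        ] [540.3854267  190.61856158 190.        ]
```

```bash
python3 - <<'E'
from h import *
import json
from scipy.optimize import least_squares
C={t:json.load(open(f"pics/{t}.json")) for t in ("st1","st2")}
for c in ("scene","side"): C[c]=viewer.camera_info(c)
obs=[("st1",'L',(273.3,202)),("st1",'R',(332,208)),("scene",'L',(336.5,165.7)),("scene",'R',(359,165.5)),("side",'R',(264,162)),("side",'L',(275,173)),("st1",'P',(295,275)),("st2",'P',(397,309))]
for k,p in zip([(-20,-55,12),(-20,55,12),(110,55,12),(110,-55,12)],[(276,154),(347,162),(338,239),(272,234)]): obs.append(("st1",k,p))
def X(p,k):
    x,y,a,z=p
    v={'L':(0,-32,z),'R':(0,32,z),'P':(58,0,227)}.get(k,k)
    c,s=np.cos(a),np.sin(a); return (x+c*v[0]-s*v[1],y+s*v[0]+c*v[1],v[2])
f=lambda p:np.concatenate([proj(X(p,k),C[t])-px for t,k,px in obs])
r=least_squares(f,[540,160,-.3,190],loss='soft_l1',x_scale=[1,1,.01,1]); print(r.x); print(np.round(r.fun.reshape(-1,2),1).tolist())
print(np.sqrt(np.diag(np.linalg.inv(r.jac.T@r.jac))))
rot=down(np.pi+.052)
robot.movep([568.2,-199.7,250],rot); grip(.5,50)
robot.servo_line([568.2,-199.7,176],feed=100); robot.hold(.2)
o=robot.observe(); print(o["tcp_pos"],o["contact_force"])
grip(0.0,50); robot.hold(.3); o=robot.observe(); f0=o["contact_force"]; print(o["grip_width"],o["grip_force"],f0,o["t"])
robot.servo_line([568.2,-199.7,200],feed=60); robot.hold(.2); o=robot.observe(); print(o["contact_force"],o["grip_width"],o["wrist_torque"])
robot.servo_line([568.2,-199.7,320],feed=120); robot.hold(.3); o=robot.observe(); print(o["tcp_pos"],o["contact_force"],o["grip_width"],o["wrist_torque"],o["t"])
for c in ("scene","side","wrist"):
    ci=viewer.camera_info(c); im=viewer.read_camera(c); cv2.imwrite(f"pics/g_{c}.png",im[:,:,::-1])
    for n in("tab","nose","hook_pack"): print(c,n,[(np.round(world(d["at"],ci),1).tolist(),round(d["confidence"],2)) for d in viewer.pinpoint(n,c)])
E
```

```text
[ 5.36715677e+02  1.60375528e+02 -2.97053581e-01  1.80333487e+02]
[[-0.1, -0.6], [1.2, -0.8], [-1.3, -0.3], [-0.9, -0.1], [0.8, -0.3], [0.4, -0.4], [0.6, -0.4], [0.0, 1.2], [-0.8, 0.5], [0.4, -0.4], [0.1, 1.2], [-1.4, -0.1]]
[0.58848292 0.58281922 0.0093407  1.49674775]
[ 568.60401252 -199.82123337  176.69441784] [ 0.27924161  0.11194182 -0.96982185]
0.12593731944131645 49.99915659427643 [-0.08127963  1.61208942  0.39361321] 10.7083
[ 0.00462757 -0.59495777 -2.45276921] 0.12404462880127226 [-0.0428808  -0.00813045  0.00062344]
[ 568.06412792 -199.68072918  319.57191749] [-0.42402482  0.33254386 -2.87277878] 0.1256267861057184 [-0.00640963  0.00821534 -0.01691168] 12.9083
scene tab [([569.4, -201.6, 328.0], 0.65)]
scene nose [([579.3, -196.8, 268.1], 0.68), ([441.0, -182.2, 106.9], 0.46)]
scene hook_pack [([570.3, -198.3, 155.9], 0.81), ([428.3, -198.5, -2.1], 0.75)]
side tab [([569.7, -203.5, 332.4], 0.78)]
side nose [([444.2, -188.2, 105.5], 0.95), ([578.6, -199.8, 266.3], 0.55), ([783.5, -21.8, -2.8], 0.44)]
side hook_pack [([565.2, -197.7, 160.1], 0.95), ([430.3, -195.0, 0.2], 0.86)]
wrist tab [([432.4, -194.1, 172.5], 0.93), ([564.2, -202.6, 331.3], 0.71), ([565.2, -200.1, -0.0], 0.28)]
wrist nose [([565.6, -201.8, 328.6], 0.64), ([442.8, -184.4, 103.9], 0.58)]
wrist hook_pack [([572.2, -201.8, 162.0], 0.87), ([429.8, -197.0, 3.1], 0.71)]
```

```bash
cat >> h.py <<'E'
S=np.array([536.7,160.4]); A=-.297; U=np.array([np.cos(A),np.sin(A)]); ROT=down(np.pi+A)
def at(d,z): return [*(S+d*U),z]
E
python3 - <<'E'
from h import *
import json
robot.movep([540,-100,350],down(np.pi)); robot.movep(at(-90,350),ROT); robot.servo_line(at(-90,270),feed=150); robot.hold(.3)
o=robot.observe(); print(o["tcp_pos"],o["contact_force"],o["grip_width"],o["t"])
robot.servo_line(at(-40,270),feed=80); robot.hold(.3)
o=robot.observe(); print(o["tcp_pos"],o["contact_force"],o["t"])
for c in ("scene","side","wrist"):
    ci=viewer.camera_info(c); im=viewer.read_camera(c); cv2.imwrite(f"pics/p_{c}.png",im[:,:,::-1])
    json.dump({k:np.array(v).tolist() for k,v in ci.items()},open(f"pics/p_{c}.json","w"))
    for n in("tab","nose","hook_pack","post_top"): print(c,n,[(np.round(world(d["at"],ci),1).tolist(),round(d["confidence"],2)) for d in viewer.pinpoint(n,c)])
print("expect nose",at(-26,216),at(-40,110))
w=cv2.imread("pics/p_wrist.png")[50:350]
g=lambda c,x,y:cv2.resize(cv2.imread(f"pics/p_{c}.png")[y:y+75,x:x+80],(320,300),interpolation=cv2.INTER_CUBIC)
cv2.imwrite("pics/p.png",np.vstack([w,np.hstack([g("scene",305,130),g("side",235,125)])]))
E
```

```text
[450.9828227  186.92084996 270.7004014 ] [ 0.01716284  0.84519702 -2.2363837 ] 0.13138696372534994 16.15
[498.21397463 172.34088145 270.12626549] [ 0.09066953 -0.29143632 -2.3827267 ] 17.225
scene tab [([497.7, 173.2, 280.5], 0.8), ([428.5, -196.6, 173.7], 0.55)]
scene nose [([436.6, -181.1, 104.6], 0.84), ([510.6, 172.5, 213.7], 0.7)]
scene hook_pack [([428.0, -197.0, 3.9], 0.77), ([497.5, 172.6, 105.8], 0.72), ([566.1, -127.4, 18.3], 0.5)]
scene post_top [([587.2, 140.4, 226.0], 0.6), ([496.4, 174.2, 281.6], 0.39)]
side tab [([497.6, 169.9, 281.5], 0.93), ([432.1, -197.1, 176.0], 0.63)]
side nose [([508.4, 164.3, 214.4], 0.83), ([441.0, -187.2, 106.8], 0.83), ([406.2, 160.8, 1.1], 0.6), ([391.8, -76.6, -4.9], 0.47), ([499.3, 169.7, 281.1], 0.46)]
side hook_pack [([430.8, -194.4, -2.9], 0.9), ([490.1, 173.6, 109.8], 0.83)]
side post_top [([590.3, 142.6, 225.2], 0.86), ([594.4, 343.7, 227.2], 0.59)]
wrist tab [([495.8, 170.3, 281.5], 0.91), ([411.6, 153.8, -3.9], 0.39)]
wrist nose [([442.3, -187.5, 106.9], 0.95)]
wrist hook_pack [([502.2, 172.3, 109.3], 0.68), ([431.3, -193.7, 1.7], 0.66)]
wrist post_top [([601.8, 342.9, 229.3], 0.89), ([502.1, 169.6, 251.5], 0.62)]
expect nose [np.float64(511.83831251547593), np.float64(168.0089746629791), 216] [np.float64(498.4512500238091), np.float64(172.10611486612171), 110]
```

View pics/p.png

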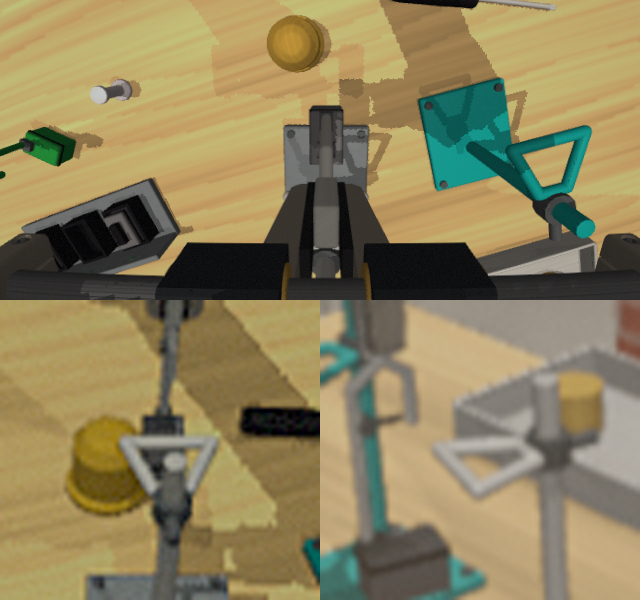

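```bash
cat >> h.py <<'E'
def sense(n=6,dt=.02):
    F=[];T=[]
    for _ in range(n): robot.hold(dt); o=robot.observe(); F.append(o["contact_force"]); T.append(o["wrist_torque"])
    return np.mean(F,0),np.mean(T,0),o
E
python3 - <<'E'
from h import *
robot.servo_line(at(3,270),feed=50); robot.hold(.2)
f0,t0,o=sense(); print(f0,t0,o["t"])
for i in range(26):
    d=3+.6*(i+1); robot.servo_line(at(d,270),feed=20); f,t,o=sense(5)
    fu=(f-f0)[:2]@U; n=np.linalg.norm(t-t0); print(round(d,1),round((o["tcp_pos"][:2]-S)@U,2),round(fu,2),np.round(t-t0,3),round(o["t"],2))
    if fu<-1.2 or n>.12: break
robot.servo_line(at(d-11,270),feed=30); f,t,o=sense(); print(f-f0,t-t0,o["tcp_pos"],o["t"])
E
```

```text
[ 0.01887606 -0.01201175 -2.23154847] [-0.02065528 -0.01122661  0.01451349] 19.2833
3.6 3.6 -0.22 [ 0.034  0.007 -0.013] 19.62
4.2 4.21 0.41 [-0.     0.015 -0.016] 19.95
4.8 4.81 -0.11 [0.018 0.019 0.005] 20.28
5.4 5.41 -0.09 [ 0.02   0.002 -0.017] 20.62
6.0 5.98 0.09 [0.032 0.008 0.022] 20.95
6.6 6.59 -0.03 [ 0.005  0.007 -0.023] 21.28
7.2 7.18 -0.07 [ 0.034  0.024 -0.028] 21.62
7.8 7.79 0.06 [ 0.02   0.008 -0.03 ] 21.95
8.4 8.41 0.09 [ 0.029  0.021 -0.018] 22.28
9.0 9.0 -0.2 [ 0.028  0.001 -0.011] 22.62
9.6 9.6 0.39 [ 0.04  -0.008 -0.032] 22.95
10.2 10.19 -0.31 [ 0.05   0.029 -0.03 ] 23.28
10.8 10.54 -0.87 [ 0.152  0.349 -0.013] 23.62
[-0.09802874 -0.03462165 -0.20749689] [ 0.02648781  0.01117755 -0.03053801] [536.65629322 160.42974323 270.09212901] 24.2333
```

```bash
python3 - <<'E'
from h import *
D=-.5
f0,t0,o=sense(5); z=243; robot.servo_line(at(D,z),feed=60); peak=0; snapped=False; seen=[]
while z>195:
    f,t,o=sense(3); F=(f-f0)[2]; seen.append((round(z,1),round(F,1))); peak=max(peak,F)
    if F>12: print("too hard"); break
    if peak>4 and F<1.2 and not snapped: snapped=True; print("snap at",z)
    elif snapped and F>1.8: print("seated"); break
    if snapped and len(seen)>60: break
    z-= .5 if snapped else (1.5 if F<1 else 1.0); robot.servo_line(at(D,z),feed=20)
print(seen); print(o["t"],o["tcp_pos"],f-f0,t-t0,o["grip_width"])
E
```

```text
snap at 210.0
seated
[(243, np.float64(-0.3)), (241.5, np.float64(0.4)), (240.0, np.float64(-0.2)), (238.5, np.float64(0.7)), (237.0, np.float64(0.3)), (235.5, np.float64(0.4)), (234.0, np.float64(6.7)), (233.0, np.float64(7.0)), (232.0, np.float64(6.9)), (231.0, np.float64(7.8)), (230.0, np.float64(8.2)), (229.0, np.float64(8.5)), (228.0, np.float64(9.2)), (227.0, np.float64(9.8)), (226.0, np.float64(10.1)), (225.0, np.float64(9.7)), (224.0, np.float64(9.6)), (223.0, np.float64(9.5)), (222.0, np.float64(8.6)), (221.0, np.float64(8.1)), (220.0, np.float64(7.2)), (219.0, np.float64(7.8)), (218.0, np.float64(6.1)), (217.0, np.float64(6.1)), (216.0, np.float64(5.9)), (215.0, np.float64(5.6)), (214.0, np.float64(5.1)), (213.0, np.float64(4.9)), (212.0, np.float64(3.7)), (211.0, np.float64(2.6)), (210.0, np.float64(1.0)), (209.5, np.float64(1.1)), (209.0, np.float64(0.7)), (208.5, np.float64(0.5)), (208.0, np.float64(-0.2)), (207.5, np.float64(0.1)), (207.0, np.float64(-0.5)), (206.5, np.float64(0.2)), (206.0, np.float64(-0.1)), (205.5, np.float64(-0.1)), (205.0, np.float64(-0.0)), (204.5, np.float64(-0.1)), (204.0, np.float64(-0.2)), (203.5, np.float64(0.2)), (203.0, np.float64(-0.1)), (202.5, np.float64(0.2)), (202.0, np.float64(0.4)), (201.5, np.float64(2.6))]
39.0667 [536.42981086 160.57127507 201.76678812] [-0.30510925 -0.08545578  2.57084394] [-0.0504745   0.08813959 -0.00205547] 0.12844292513298172
```

```bash
python3 - <<'E'
from h import *
grip(.3); print(robot.observe()["t"]); robot.servo_line(at(-.5,265),feed=150); o=robot.observe(); print(o["t"],o["contact_force"],o["grip_width"])
for c in("side","scene"): cv2.imwrite(f"pics/e_{c}.png",viewer.read_camera(c)[:,:,::-1])
g=lambda c,x,y:cv2.resize(cv2.imread(f"pics/e_{c}.png")[y:y+100,x:x+100],(400,400),interpolation=cv2.INTER_CUBIC)
cv2.imwrite("pics/e.png",np.hstack([g("scene",300,130),g("side",235,110)]))
E
```

```text
39.4917
40.0667 [ 0.10522831 -0.85839267 -0.06182115] 0.3043705366041405
```

View pics/e.png

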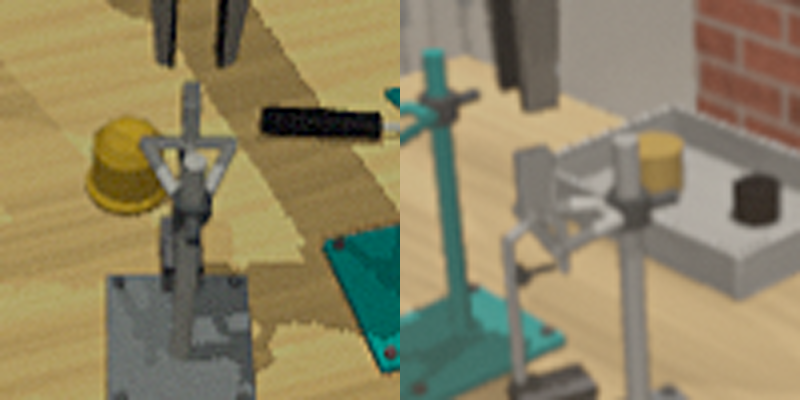

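The pack hangs upright on the front bar: in the side crop the crown sits over the bar near (550,215) and the case is below at (550,385). The fingers are clear above it. I'll let it settle briefly and hand in.

```bash
python3 - <<'E'
from h import *
robot.hold(1.5); print(robot.observe()["t"]); print(robot.job_done())
E
```

```text
41.6667
the job is handed in; nothing more can be done
None
```

The hook pack hangs upright from the D-ring's front bar, with the gate snapped shut (read from the force drop) and a peak reading of about 10 N. The gripper was clear when I handed the job in at 41.7 s, and nothing else was touched on purpose, though I did not re-check the dock packs afterwards.

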